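# Set the stop screw to its setting block

## Robot

A 6-joint arm with a two-finger parallel gripper is mounted at the origin on the work surface. World frame = base frame: x ahead of the robot, y to its left, z up, the work surface at z = 0. Lengths are in m, angles in rad, forces in N, time in s.
With the tool pointing down it reaches from about 0.375 to 0.9 m from the base axis. Payload 3.1 kg.
Tool frame: the origin (TCP) lies at the very end of the fingers, on their centre line; the grasp point (between the pads) lies 19 mm behind it; z points along the fingers, y is the line along which they close (so a half turn about z gives the same grasp; the last joint's range is limited). The gripper opens to 87 mm and grips with 3 to 60 N. Pads are 19 mm wide; open, the fingers measure 117 mm over their backs; the gripper's body (75 mm by 190 mm) begins 51 mm behind the grasp point.
Start: joints at [-0.178, 0.527, 1.433, -0, 1.181, -0.178], TCP at [0.625, 0, 0.223] pointing down, gripper open.
Joint ranges: [-3.08, 3.08], [-0.75, 2.2], [0.22, 2.44], [-1.43, 4.57], [0, 2.65], [-2.85, 2.85]. Speed limits (rad/s): [2.79, 2.79, 3.14, 3.14, 3.14, 3.14].

## Interface

Orientations are given as a unit quaternion [x, y, z, w].
In Python, from rig import robot gives the robot as it stands. The module is installed in compiled form; this text tells all that it offers.
- The arm moves only by the tool servo_tool, never from a script. Its argument "rows" is one flat list of numbers, 5 for each row, row after row: the closure, from -1 (fully open) to 1 (shut), so that 0 is half open, then the shift along the tool's x, y, z in m, then the turn about the tool's z in degrees. A call has 1 to 5 rows; each row shifts and turns the commanded pose from where the row before left it, along the tool's axes as they then stand; what a row does not reach is not made up. A row lasts 1/12 s, in which the tool goes at most 41.7 mm and 7.16 degrees, less where a joint would pass 70% of its speed; a pose out of reach is approached as far as the arm can. A call with a gripper value outside its range is refused whole. The fingers move at their own pace and stop on an object; "newtons" is the grip in N (left out, the last holds). Time passes only in rows, so rows that do not move let the fingers close. It gives the time, the measured TCP pose, the force, the opening and the grip force at its end, in the units of the state.
- robot.get_obs(): the state, without advancing time (a new reading comes with each control period).
- robot.camera(name): name is "scene" or "side" or "wrist"; returns a dict with "pixels" (480x640x3 uint8, red, green, blue), "intrinsics" (3x3 intrinsics, pixels), "rvec" (rotation vector, rad) and "tvec" (3), from world to camera coordinates, as OpenCV has them; the wrist camera has in their place "mount" (4x4, takes a point from camera to tool coordinates, whose origin is the TCP and whose axes are the flange's). Camera axes: x right, y down, z forward; pixel columns grow to the right and rows downward; lengths in m; the calibration is good to about 2 mm. A picture is of the moment at which its call begins: read the wrist's pose just before it. There is no depth.
- robot.hand_in(): hands the job in; it is judged then, once.
Trained networks look in a picture, given as the dict that the camera call returned (one of the last four; its "shot" number tells which), for a name from the list of things; names that differ only in an ending like _2 or _b are one class to them, and where a whole thing is asked for, a point or a joint stands for the part that bears it (a point fixed in the world has none). Each returns a list of dicts, best first, with "score" (0 to 1); they miss things now and then, are a little off and sometimes report something else, mostly with a low value. They report only what shows in the picture. A call takes as long as a camera call.
- robot.spot_in(picture, query): "at" ([x, y, z] in m, in world coordinates, good to about 4 mm: the middle of the surface that is visible of it).
- robot.outline_of(picture, query): "region" (480x640 bool, what is visible of it).
- robot.place_of(picture, query): "at" ([x, y, z] in m, in world coordinates, good to about 4 mm: a listed point, or the origin of a listed thing).
The state is a dict: "time": time; "q": joint angles; "joint_velocities": joint speeds; "joint_torque": joint torques, N m; "position": TCP position; "tool_rot": TCP orientation; "ft_force": force on the tool from outside, world axes, zero at the start; "moment": the same for the moment, N m; "grip_width": finger opening in m; "grip_force": force on a finger pad.
Only numpy, scipy, OpenCV 4.12 (cv2) and the standard library are available. Lean on these libraries where they do the work, as an engineer would, in place of code of your own. Each camera call takes 0.05 s, during which the arm holds its last target. There are 200 camera calls.

## Task

Fit the chrome driver from its holder onto the head of the gauge's stop screw and turn the screw down, with the driver only, until the aluminium setting block just drags beneath the foot: a pull of about 6 N should slide it. Prove the drag by drawing the block about 20 mm out by its tab, and leave it there, still lightly nipped under the foot, with the driver standing on the screw. Never screw down hard on the block, and leave everything else on the bench alone.

Things in the scene. Friction and masses are not known exactly. Their poses are not given: they have to be found in the camera images.
- gauge: Fixed stop gauge. Origin on the bench under the screw axis; +x along the channel, away from the robot; z up. Base plate 205 (x, -140 to +65) x 120 x 12 mm high. Two rails on it (8 wide, 10 high, x -55 to +60 mm) leave a channel 32 mm wide along x. Bridge posts at y +-45 mm (12 in y, 24 in x), beam 30 (x) x 102 (y) mm, underside at 62, top at 78 mm above the bench.
- stop_screw: Upright stop screw in the beam. Origin on its axis at the top face of its round collar (42 mm across, 4 thick), 92 mm above the bench at the start. Clockwise from above lowers screw, head and foot by 5 mm per rad (steep thread); range from the start 2.2 rad down, 0.4 rad up. Turns against a steady friction of about 0.14 N m, stays where left, yields to an axial push above about 28 N.
- head_top (a point): Top of the screw's flat head, 24 mm above the collar face, on the axis. The head stands on the collar: 24 mm long (own x) x 8 mm thick (y) x 18 mm high, topped by a narrower lead-in 20 x 4.5 x 6 mm. Its x lies along the gauge's x at the start and turns with the screw.
- beam_top (a point): Beam top on the screw axis. Under the beam the screw carries a round steel foot, 22 mm across, turning with it, sprung at 5 N per mm (9 mm travel). How far it stands out differs each time: at the start it is 1 to 6.5 mm above the setting block. Bearing on the block, it adds 4 to 8 N mm of turning moment per N of foot force; 25 N of foot force per rad.
- setting_block: Loose aluminium setting block, about 0.30 kg, in the channel beneath the foot: 165 (x) x 30 (y) x 24 mm high. Origin at the centre of its underside, 12 mm above the bench; x along the gauge's x. At the start its origin is at gauge x -37.5 (+-5) mm. Drawing it out means along the gauge's -x. Even with the foot clear it takes about 1.8 N to slide; each N of foot force adds 0.8 N (read at rest after a pull) to 1.3 N.
- tab (a point): Centre of the setting block's upright tab near its -x end: 24 mm (x) x 12 mm thick (y) x 52 mm high, from 24 to 76 mm above the block's underside, centred at block x -67.5 mm. Pinch it across y.
- driver: Loose chrome driver, about 0.18 kg, 86 mm tall, upright in the holder, socket down. Origin at the centre of the socket's lower rim, z up the shank. Socket outside 44 (x) x 30 (y) x 32 mm; its hole 26.4 (x) x 10.4 (y) mm, 27 deep, fits over the screw's head, either half turn, until the rim rests on the collar; it then stands by itself, with about 0.1 rad of play either way. Shank 14 mm across up to 46 mm.
- paddle (a point): Centre of the driver's flat grip paddle, 40 (driver x) x 14 mm thick (driver y) x 40 mm high, from 46 to 86 mm above the driver's rim. Pinch it across its thickness.
- holder: Fixed grey holder for the driver, origin on the bench under the pocket's centre. Foot 80 x 64 x 6 mm; pocket 48 (x) x 34 (y) mm, floor 6 mm and rim 34 mm above the bench.
- insert: Bystander: loose clear resin tibial insert, 40 x 62 x 20 mm, beside the gauge; origin at its underside.
- jar: Bystander: loose squat brown glass jar, 72 mm across, 75 mm high; origin at its underside.
- spanner: Bystander: loose chrome spanner-style platform tool lying on the bench.
- hold_block1: Bystander: loose blue nitrile-coated holding block, 50 x 32 x 28 mm; origin at its underside.
- hold_block2: Bystander: loose blue nitrile-coated holding block, 50 x 32 x 28 mm; origin at its underside.
- hold_block3: Bystander: loose blue nitrile-coated holding block, 50 x 32 x 28 mm; origin at its underside.

How it is judged:
By the outcome, as a careful person would: the job done as asked, in the order asked, and still so for the second after the job is handed in, with the robot touching nothing.
It also fails if it takes over 67 s, if anything falls off the work surface, if the arm or the gripper's body presses on something with over 40 N, if the wrist force passes 120 N, or if a joint passes its speed limit or range.

## Working session

There is one attempt and no reset: what is moved stays moved. The work goes in short steps, Python scripts to look and compute and a tool call to move; the robot and the scene stay as the last step left them, time stands still between calls to the robot, and variables do not carry over. Pictures are saved under pics/ and viewed, at most 11 in all, crops included, and the job is handed in when it is done.

Besides the shell and the picture viewer there is one more tool, called after "Call:" as a command line: name --argument value ..., lists and objects as JSON in quotes. servo_tool: Moves the arm, as the interface text tells. Its arguments: {"type":"object","properties":{"rows":{"type":"array","items":{"type":"number"}},"newtons":{"type":"number"}},"required":["rows"]}

```bash
mkdir -p pics; cat > h.py <<'E'
import numpy as np, cv2
from rig import robot
from scipy.spatial.transform import Rotation as R
def look(c,names,save=None):
    p=robot.camera(c)
    if save: cv2.imwrite('pics/'+save,p['pixels'][:,:,::-1])
    for n in names:
        r=robot.place_of(p,n)
        print(c,n,[(np.round(d['at'],4).tolist(),round(d['score'],2)) for d in r[:2]])
    return p
def st():
    o=robot.get_obs()
    print('t',round(o['time'],2),'p',np.round(o['position'],4),'yaw',np.round(R.from_quat(o['tool_rot']).as_matrix()[:,:2].T.ravel(),3),'f',np.round(o['ft_force'],1),'m',np.round(o['moment'],2),'w',round(o['grip_width'],4),'g',round(o['grip_force'],1),'q',np.round(o['q'],2))
    return o
E
python3 - <<'E'
from h import *
st()
N=['gauge','stop_screw','head_top','beam_top','setting_block','tab','driver','paddle','holder','insert','jar','spanner','hold_block1']
for c in ['scene','side']:
    p=look(c,N,c+'1.png')
    print(p['intrinsics'].tolist(),p['rvec'],p['tvec'])
E
```

```text
t 0.0 p [6.243e-01 2.000e-04 2.216e-01] yaw [-0.     1.     0.     1.     0.    -0.002] f [0.1 0.1 0.1] m [ 0.01 -0.03 -0.05] w 0.087 g 0.0 q [-0.18  0.53  1.43 -0.    1.18 -0.18]
scene gauge [([0.6182, 0.0549, -0.0026], 0.66)]
scene stop_screw [([0.6214, 0.0497, 0.0943], 0.64), ([0.619, 0.0584, 0.1111], 0.42)]
scene head_top [([0.6158, 0.0544, 0.1127], 0.65)]
scene beam_top [([0.6171, 0.0544, 0.0753], 0.62), ([0.7198, -0.1522, -0.0003], 0.58)]
scene setting_block [([0.5795, 0.0652, 0.0134], 0.6)]
scene tab [([0.5111, 0.0839, 0.0636], 0.73)]
scene driver [([0.5774, -0.2212, 0.0123], 0.54), ([0.5786, 0.0657, 0.0176], 0.32)]
scene paddle [([0.5795, -0.2209, 0.0708], 0.73)]
scene holder [([0.579, -0.2251, 0.0025], 0.75), ([0.7195, -0.157, -0.002], 0.44)]
scene insert [([0.6551, 0.1658, -0.0035], 0.71)]
scene jar [([0.4043, 0.3478, -0.0016], 0.95)]
scene spanner [([0.5783, -0.2245, 0.0727], 0.62), ([0.6211, 0.3921, 0.0013], 0.59)]
scene hold_block1 [([0.7202, -0.1555, 0.0001], 0.82), ([0.5995, -0.0432, -0.0049], 0.79)]
[[434.02598384471634, 0.0, 307.7517392588236], [0.0, 434.025983844716
[... 406 characters left out ...]
6179, 0.0546, 0.0791], 0.41)]
side tab [([0.5151, 0.0852, 0.0564], 0.76), ([0.6813, -0.2189, -0.0015], 0.65)]
side driver [([0.5753, -0.2191, 0.0093], 0.61)]
side paddle [([0.5731, -0.2208, 0.0762], 0.83)]
side holder [([0.578, -0.2208, 0.004], 0.57), ([0.5996, -0.0413, 0.0001], 0.39)]
side insert [([0.6612, 0.1633, 0.0005], 0.69)]
side jar [([0.3996, 0.349, 0.0026], 0.76)]
side spanner [([0.6843, -0.2223, 0.0023], 0.24)]
side hold_block1 [([0.7181, -0.1498, -0.0017], 0.87), ([0.5998, -0.0361, -0.0001], 0.85)]
[[481.7958097560623, 0.0, 323.9954487534276], [0.0, 481.7958097560623, 237.42611612712477], [0.0, 0.0, 1.0]] [ 2.3858714  -0.07661844  0.03282797] [-0.53534     0.13355467  1.12766079]
```

View pics/scene1.png

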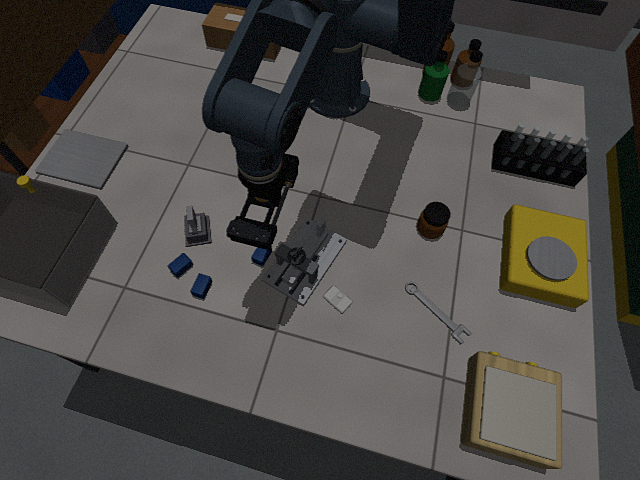

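View pics/side1.png

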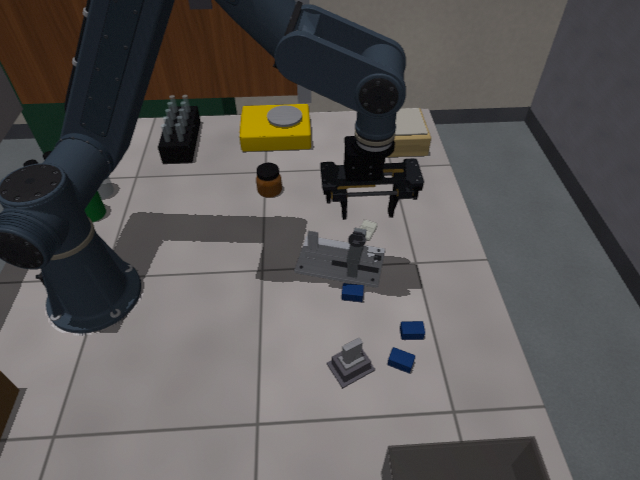

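The scene view shows the gauge at about (300,262) with its tab toward the robot, the driver in its holder at (197,228), blue blocks at (180,265), (201,286) and (260,256), and the insert at (338,299). The side view matches: gauge (345,262), driver (351,355). The gauge yaw comes out at about -16°. Next I'll use the wrist camera.

```bash
python3 - <<'E'
from h import *
p=look('wrist',['head_top','tab','beam_top','setting_block','gauge'],'w1.png')
print(np.round(p['mount'],4).tolist(),p['intrinsics'].tolist())
E
```

```text
wrist head_top [([0.6145, 0.0538, 0.118], 0.87)]
wrist tab [([0.5164, 0.0814, 0.0603], 0.91)]
wrist beam_top [([0.6156, 0.0542, 0.0778], 0.9)]
wrist setting_block [([0.582, 0.0669, 0.0096], 0.64)]
wrist gauge [([0.6128, 0.0561, -0.0003], 0.86)]
[[0.0, -0.9709, -0.2395, 0.0665], [1.0, 0.0002, -0.0009, -0.0005], [0.0009, -0.2395, 0.9709, -0.1635], [0.0, 0.0, 0.0, 1.0]] [[431.4644381211672, 0.0, 313.78397642714623], [0.0, 431.4644381211672, 243.05267150139008], [0.0, 0.0, 1.0]]
```

View pics/w1.png

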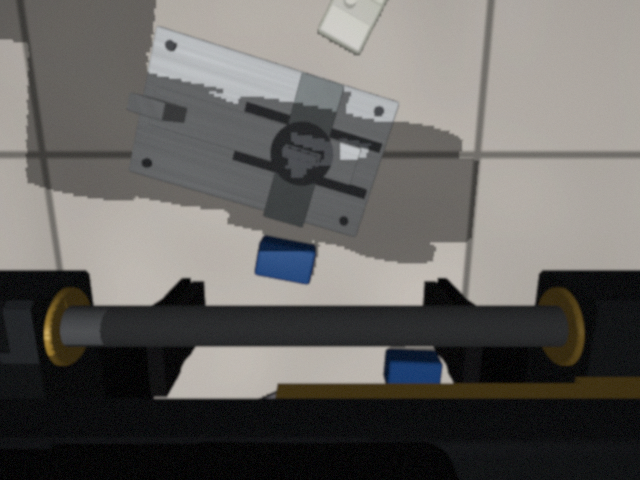

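The wrist view shows the gauge plate corners at (158,27), (398,102), (358,236) and (131,171), the collar centred near (302,153), and the nearest blue block at (287,260).

```bash
cat >> h.py <<'E'
def cam(p,o):
    T=np.eye(4);T[:3,:3]=R.from_quat(o['tool_rot']).as_matrix();T[:3,3]=o['position']
    return T@np.array(p['mount'])
def ray(p,o,uv,z):
    C=cam(p,o);K=np.array(p['intrinsics'])
    uv=np.atleast_2d(uv).astype(float)
    d=(C[:3,:3]@np.linalg.inv(K)@np.c_[uv,np.ones(len(uv))].T).T
    s=(z-C[2,3])/d[:,2]
    return C[:3,3]+d*s[:,None]
E
python3 - <<'E'
from h import *
o=st();p=robot.camera('wrist')
c=ray(p,o,[(158,27),(398,102),(358,236),(131,171)],.012)[:,:2]
print(c)
for a,b in((0,1),(3,2),(2,1),(3,0)):
    d=c[b]-c[a];print(np.linalg.norm(d),np.degrees(np.arctan2(d[1],d[0])))
print(ray(p,o,[(302,153)],.092))
E
```

```text
t 1.7 p [0.625  0.     0.2225] yaw [ 0.  1. -0.  1. -0. -0.] f [0.4 0.  1.3] m [0.01 0.   0.01] w 0.0874 g 0.0 q [-0.18  0.53  1.43 -0.    1.18 -0.18]
[[ 0.50024634  0.15109953]
 [ 0.69367733  0.09425784]
 [ 0.66342258 -0.01931587]
 [ 0.4672806   0.03784589]]
0.2016098374411198 -16.37596819883256
0.20430160577937312 -16.24773484576087
0.11753440755680812 75.08345683767884
0.11795391385806035 73.77083896672907
[[0.61630939 0.05586691 0.092     ]]
```

Call:
servo_tool --rows '[-1,-0.036,-0.006,0,0,-1,-0.036,-0.006,0,0,-1,-0.036,-0.006,0,0,-1,-0.036,-0.006,0,0,-1,-0.036,-0.006,0,0]'

```text
time: 2.17
position: [0.5946, -0.1814, 0.2226]
tool_rot: [0.707, 0.707, 0.0, 0.0]
ft_force: [-0.9, -0.1, -0.5]
grip_width: 0.0869
grip_force: 0.0
```

Call:
servo_tool --rows '[-1,-0.036,-0.006,0,0,-1,-0.036,-0.006,0,0,-1,-0.03,-0.005,0,0,-1,0,0,0,0,-1,0,0,0,0]'

```text
time: 2.58
position: [0.5775, -0.2838, 0.2224]
tool_rot: [0.708, 0.706, 0.0, -0.0]
ft_force: [0.2, 0.6, -0.1]
grip_width: 0.0868
grip_force: 0.0
```

```bash
python3 - <<'E'
from h import *
o=st();p=look('wrist',['driver','paddle','holder'],'w2.png')
for n in['paddle','holder']:
    for r in robot.outline_of(p,n)[:1]:
        print(n,cv2.minAreaRect(cv2.findNonZero(r['region'].astype(np.uint8))),r['score'])
E
```

```text
t 2.58 p [ 0.5775 -0.2838  0.2224] yaw [ 0.003  1.     0.     1.    -0.003  0.   ] f [ 0.2  0.6 -0.1] m [-0.02  0.   -0.03] w 0.0868 g 0.0 q [-0.63  0.55  1.38  0.    1.2  -0.63]
wrist driver [([0.578, -0.2226, 0.008], 0.69)]
wrist paddle [([0.5772, -0.2196, 0.0741], 0.91)]
wrist holder []
paddle ((312.7183532714844, 140.90084838867188), (40.31557846069336, 61.32896041870117), 62.85031509399414) 0.86
holder ((313.5251770019531, 139.900390625), (77.00735473632812, 96.60054016113281), 62.56026840209961) 0.76
```

View pics/w2.png

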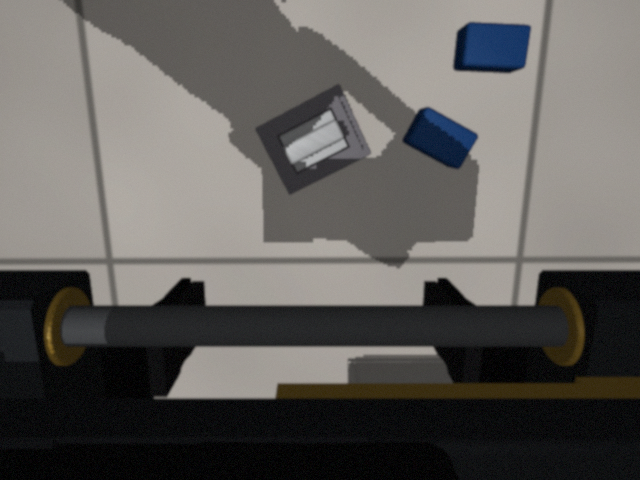

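The wrist view shows the paddle at about (315,140) and the holder foot corners at (256,130), (341,85), (370,152) and (290,194), which puts the driver yaw near +27°. The blue blocks stand clear at (440,137) and (492,47).

```bash
python3 - <<'E'
from h import *
o=robot.get_obs();p=robot.camera('wrist')
c=ray(p,o,[(256,130),(341,85),(370,152),(290,194)],.006)[:,:2]
print(c.mean(0))
for a,b in((0,1),(3,2),(3,0),(2,1)):
    d=c[b]-c[a];print(np.linalg.norm(d),np.degrees(np.arctan2(d[1],d[0])))
m=robot.outline_of(p,'paddle')[0]['region'].astype(np.uint8)
b=ray(p,o,cv2.boxPoints(cv2.minAreaRect(cv2.findNonZero(m))),.085)[:,:2]
print(b,b.mean(0)); d=np.diff(b,axis=0); print(np.degrees(np.arctan2(d[:,1],d[:,0])))
g=p['pixels'][:,:,:3].mean(2)
t=((g>185).astype(np.uint8)); t[:90]=0;t[185:]=0;t[:,:270]=0;t[:,365:]=0
n,l,s,ce=cv2.connectedComponentsWithStats(t); i=1+s[1:,4].argmax(); print(s[i],ce[i])
b=ray(p,o,cv2.boxPoints(cv2.minAreaRect(cv2.findNonZero((l==i).astype(np.uint8)))),.092)[:,:2];print(b,b.mean(0)); d=np.diff(b,axis=0); print(np.linalg.norm(d,axis=1),np.degrees(np.arctan2(d[:,1],d[:,0])))
E
```

```text
[ 0.57744623 -0.21750469]
0.08052259060930923 26.859027469673787
0.0783868538192737 27.703834248118223
0.06153212157316088 117.46600158959724
0.06039136666205226 115.44296574177261
[[ 0.55163703 -0.21742697]
 [ 0.58787657 -0.19986993]
 [ 0.59999862 -0.22264237]
 [ 0.56324764 -0.24087339]] [ 0.57568996 -0.22020316]
[  25.84888934  -61.97307642 -153.61540756]
[287 151   6   4  12] [289.41666667 152.5       ]
[[ 0.55918062 -0.22375554]
 [ 0.56252457 -0.22309547]
 [ 0.562793   -0.22447708]
 [ 0.55944535 -0.22513868]] [ 0.56098589 -0.22411669]
[0.00340848 0.00140744 0.00341239] [  11.16616738  -79.00526366 -168.82068933]
```

Call:
servo_tool --rows '[-1,0.032,0,0,0,-1,0.032,0,0,0,-1,0,0,0,7,-1,0,0,0,7,-1,0,0,0,7]'

```text
time: 3.4
position: [0.5782, -0.2164, 0.2228]
tool_rot: [0.825, 0.565, 0.0, 0.0]
ft_force: [-0.5, -1.0, -0.3]
grip_width: 0.0868
grip_force: 0.0
```

Call:
servo_tool --rows '[-1,0,0,0.02,7,-1,0,0,0.02,7,-1,0,0,0.02,7,-1,0,0,0,7,-1,0,0,0,7]'

```text
time: 3.82
position: [0.5771, -0.2167, 0.1608]
tool_rot: [0.957, 0.29, -0.001, -0.001]
ft_force: [-0.4, 0.1, -0.6]
grip_width: 0.0871
grip_force: 0.0
```

Call:
servo_tool --rows '[-1,0,0,0,7,-1,0,0,0,0.3,-1,0,0,0,0,-1,0,0,0,0]'

```text
time: 4.15
position: [0.5781, -0.2177, 0.1627]
tool_rot: [0.973, 0.232, 0.0, 0.0]
ft_force: [-0.1, 0.1, -0.1]
grip_width: 0.0871
grip_force: 0.0
```

```bash
python3 - <<'E'
from h import *
o=st()
Rm=R.from_quat(o['tool_rot']).as_matrix()
print('psi',np.degrees(np.arctan2(Rm[1,1],Rm[0,1])),'shift',Rm.T@(np.array([.577,-.2195,.055])-o['position']))
p=look('side',['paddle'],None);p=look('scene',['paddle'],None);p=look('wrist',['paddle','driver'],None)
E
```

```text
t 4.15 p [ 0.5781 -0.2177  0.1627] yaw [ 0.892  0.452  0.     0.452 -0.892  0.   ] f [-0.1  0.1 -0.1] m [0.01 0.06 0.03] w 0.0871 g 0.0 q [-0.54  0.59  1.51 -0.    1.04  0.56]
psi -63.12519370465182 shift [-0.00183559  0.0010873   0.10773165]
side paddle [([0.5756, -0.2203, 0.0731], 0.69)]
scene paddle [([0.5804, -0.222, 0.073], 0.87)]
wrist paddle [([0.5758, -0.2214, 0.0758], 0.63), ([0.5752, -0.2248, 0.0071], 0.2)]
wrist driver [([0.5771, -0.2201, 0.0035], 0.64)]
```

Call:
servo_tool --rows '[-1,-0.002,0.002,0.035,0,-1,0,0,0.035,0,-1,0,0,0.025,0,-1,0,0,0.012,0,-1,0,0,0,0]'

```text
time: 4.92
position: [0.5751, -0.2196, 0.0525]
tool_rot: [0.973, 0.231, -0.002, -0.002]
ft_force: [-0.2, -1.1, 0.1]
grip_width: 0.087
grip_force: 0.0
```

Call:
servo_tool --rows '[1,0,0,0,0,1,0,0,0,0,1,0,0,0,0,1,0,0,0,0,1,0,0,0,0]' --newtons 10

```text
time: 5.33
position: [0.5779, -0.2211, 0.0569]
tool_rot: [0.973, 0.231, 0.001, 0.001]
ft_force: [0.5, 0.2, -0.2]
grip_width: 0.0612
grip_force: 0.0
```

Call:
servo_tool --rows '[1,0,0,0,0,1,0,0,0,0,1,0,0,0,0,1,0,0,0,0]' --newtons 35

```text
time: 5.67
position: [0.5771, -0.2207, 0.0556]
tool_rot: [0.973, 0.231, 0.0, 0.0]
ft_force: [-0.1, -0.7, -0.5]
grip_width: 0.0348
grip_force: 0.0
```

```bash
python3 - <<'E'
from h import *
o=st()
p=look('wrist',['paddle','driver'],'w3.png')
E
```

```text
t 5.67 p [ 0.5771 -0.2207  0.0556] yaw [ 0.893  0.449  0.     0.449 -0.893  0.   ] f [-0.1 -0.7 -0.5] m [-0.02  0.09  0.03] w 0.0348 g 0.0 q [-0.55  0.74  1.57 -0.    0.83  0.56]
wrist paddle []
wrist driver [([0.5781, -0.2228, 0.0077], 0.84)]
```

View pics/w3.png

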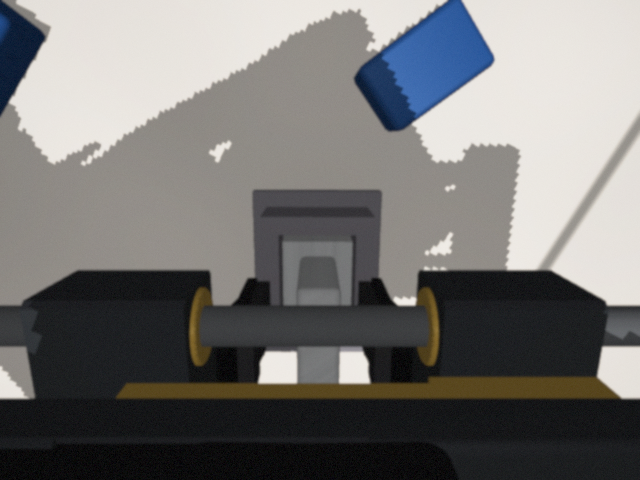

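The image shows the fingers straddling the paddle (297–340 px). The holder edge at row 190 is level, so the yaw is right. Next I finish closing and work out the offset along the driver's x.

```bash
python3 - <<'E'
from h import *
o=robot.get_obs();p=robot.camera('wrist');Rm=R.from_quat(o['tool_rot']).as_matrix()
for uv,z,n in(((317,190),.006,'foot +40'),((317,237),.038,'socket +22')):
    print(n,Rm.T@(ray(p,o,[uv],z)[0]-o['position']))
E
```

```text
foot +40 [ 3.94415361e-02 -5.07085128e-05  4.94690283e-02]
socket +22 [ 0.02307924 -0.00022825  0.01747033]
```

Call:
servo_tool --rows '[1,0,0,0,0,1,0,0,0,0,1,0,0,0,0,1,0,0,0,0,1,0,0,0,0]'

```text
time: 6.28
position: [0.577, -0.2206, 0.0554]
tool_rot: [0.973, 0.231, -0.0, -0.0]
ft_force: [0.2, -0.9, -2.4]
grip_width: 0.0139
grip_force: 34.9
```

Call:
servo_tool --rows '[1,0,0,0,0,1,0,0,-0.01,0,1,0,0,-0.02,0,1,0,0,-0.03,0,1,0,0,0,0]'

```text
time: 6.7
position: [0.5803, -0.2224, 0.1212]
tool_rot: [0.973, 0.231, 0.004, 0.003]
ft_force: [1.4, -0.5, -0.6]
grip_width: 0.0139
grip_force: 34.9
```

```bash
python3 - <<'E'
from h import *
o=st()
E
```

```text
t 6.7 p [ 0.5803 -0.2224  0.1212] yaw [ 0.893  0.449  0.005  0.449 -0.893  0.008] f [ 1.4 -0.5 -0.6] m [-0.06 -0.01 -0.04] w 0.0139 g 34.9 q [-0.55  0.64  1.54  0.    0.95  0.56]
```

Call:
servo_tool --rows '[1,0,0,-0.036,0,1,0,0,-0.036,0,1,0,0,-0.036,0,1,0.026,-0.0225,0,0,1,0.026,-0.0225,0,0]'

```text
time: 7.12
position: [0.6049, -0.1588, 0.2273]
tool_rot: [0.973, 0.229, 0.003, 0.002]
ft_force: [0.7, 0.1, -2.1]
grip_width: 0.014
grip_force: 34.9
```

Call:
servo_tool --rows '[1,0.026,-0.023,0,0,1,0.026,-0.023,0,0,1,0.026,-0.023,0,0,1,0.026,-0.023,0,0,1,0.026,-0.023,0,0]'

```text
time: 7.53
position: [0.6675, 0.0059, 0.2235]
tool_rot: [0.973, 0.231, -0.001, -0.0]
ft_force: [-0.4, 0.3, -2.8]
grip_width: 0.0138
grip_force: 34.9
```

Call:
servo_tool --rows '[1,0.026,-0.023,0,0,1,0,0,0,-7,1,0,0,0,-7,1,0,0,0,-7,1,0,0,0,-7]'

```text
time: 7.95
position: [0.68, 0.0371, 0.2232]
tool_rot: [0.887, 0.463, -0.001, -0.0]
ft_force: [-0.3, 0.3, -1.9]
grip_width: 0.0138
grip_force: 34.9
```

Call:
servo_tool --rows '[1,0,0,0,-7,1,0,0,0,-7,1,0,0,0,-7,1,0,0,0,-7,1,0,0,0,-7]'

```text
time: 8.37
position: [0.6799, 0.0365, 0.2232]
tool_rot: [0.707, 0.707, -0.0, -0.001]
ft_force: [-0.2, 0.1, -2.4]
grip_width: 0.0141
grip_force: 34.9
```

Call:
servo_tool --rows '[1,0,0,0,-7,1,0,0,0,-7,1,0,0,0,-7,1,0,0,0,-7,1,0,0,0,-7]'

```text
time: 8.78
position: [0.6799, 0.0365, 0.2233]
tool_rot: [0.461, 0.887, -0.0, -0.001]
ft_force: [-0.2, 0.2, -1.8]
grip_width: 0.0139
grip_force: 34.9
```

Call:
servo_tool --rows '[1,0,0,0,-7,1,0,0,0,-7,1,0,0,0,-7,1,0,0,0,-7,1,0,0,0,-7]'

```text
time: 9.2
position: [0.6799, 0.0365, 0.2232]
tool_rot: [0.173, 0.985, 0.0, -0.001]
ft_force: [0.2, -0.1, -1.7]
grip_width: 0.0141
grip_force: 34.9
```

Call:
servo_tool --rows '[1,0,0,0,-4,1,0,0,0,0,1,0,0,0,0,1,0,0,0,0]'

```text
time: 9.53
position: [0.6804, 0.0364, 0.2234]
tool_rot: [0.143, 0.99, 0.0, -0.0]
ft_force: [-0.2, 0.2, -1.1]
grip_width: 0.0136
grip_force: 34.9
```

```bash
python3 - <<'E'
from h import *
o=st()
p=look('wrist',['head_top','beam_top','tab','stop_screw'],'w4.png')
np.save('w4.npy',np.r_[o['position'],o['tool_rot']])
E
```

```text
t 9.53 p [0.6804 0.0364 0.2234] yaw [-0.959  0.282  0.001  0.282  0.959 -0.   ] f [-0.2  0.2 -1.1] m [ 0.11 -0.05  0.  ] w 0.0136 g 34.9 q [-0.11  0.61  1.28  0.    1.26 -1.39]
wrist head_top [([0.6139, 0.0574, 0.1155], 0.66)]
wrist beam_top [([0.6149, 0.0547, 0.077], 0.81)]
wrist tab []
wrist stop_screw [([0.6177, 0.0507, 0.0911], 0.97)]
```

View pics/w4.png

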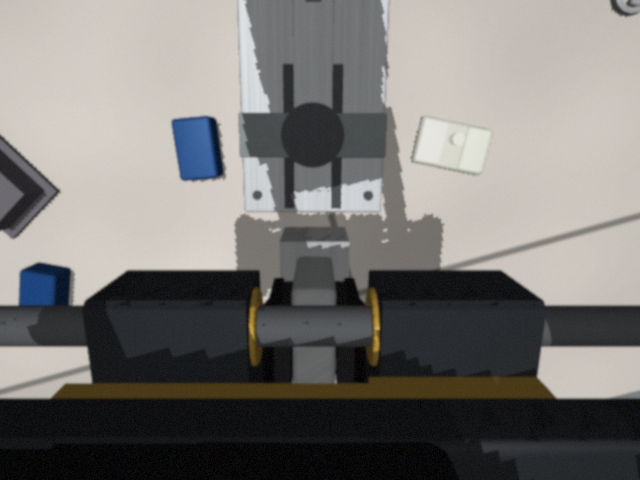

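The view shows the gauge straight in the image: the collar is centred near (313,134), the beam edges are level at rows 113 and 157, and the driver hangs straight at (315,245). I'll fit the collar precisely.

```bash
python3 - <<'E'
from h import *
o=robot.get_obs();p=robot.camera('wrist');Rm=R.from_quat(o['tool_rot']).as_matrix()
g=cv2.cvtColor(p['pixels'],cv2.COLOR_RGB2GRAY)[80:190,250:380]
print(g[54,20:110:4].tolist())
t=(g<47).astype(np.uint8); n,l,s,ce=cv2.connectedComponentsWithStats(cv2.morphologyEx(t,cv2.MORPH_OPEN,np.ones((13,13))))
i=1+s[1:,4].argmax();print(s[i],ce[i])
c=cv2.findContours((l==i).astype(np.uint8),0,1)[0][0];e=cv2.fitEllipse(c);print(e)
uv=np.array(e[0])+[250,80]
print('collar rel tool',Rm.T@(ray(p,o,[uv],.092)[0]-o['position']),ray(p,o,[uv],.092))
z=g.astype(float);z=np.clip(z*3,0,255).astype(np.uint8);cv2.imwrite('pics/c4.png',cv2.resize(z,None,fx=5,fy=5,interpolation=2))
E
```

```text
[77, 75, 76, 47, 46, 44, 47, 43, 44, 44, 44, 45, 44, 46, 45, 45, 45, 43, 47, 77, 76, 80, 80]Traceback (most recent call last):
  File "<stdin>", line 6, in <module>
ValueError: attempt to get argmax of an empty sequence
```

```bash
python3 - <<'E'
from h import *
o=robot.get_obs();p=robot.camera('wrist');Rm=R.from_quat(o['tool_rot']).as_matrix()
g=cv2.cvtColor(p['pixels'],cv2.COLOR_RGB2GRAY)[80:190,250:380]
t=(g<58).astype(np.uint8); n,l,s,ce=cv2.connectedComponentsWithStats(cv2.morphologyEx(t,cv2.MORPH_OPEN,cv2.getStructuringElement(2,(21,21))))
i=1+s[1:,4].argmax();print(s[i],ce[i])
c=cv2.findContours((l==i).astype(np.uint8),0,1)[0][0];e=cv2.fitEllipse(c);print(e)
uv=np.array(e[0])+[250,80]
print('collar rel tool',Rm.T@(ray(p,o,[uv],.092)[0]-o['position']),ray(p,o,[uv],.092))
z=g.astype(float);z=np.clip((z-30)*5,0,255).astype(np.uint8);cv2.imwrite('pics/c4.png',cv2.resize(z,None,fx=5,fy=5,interpolation=2))
E
```

```text
[  32   23   62   63 3121] [62.28356296 53.93719962]
((62.28800582885742, 53.935672760009766), (61.9953498840332, 62.23257827758789), 5.59885311126709)
collar rel tool [0.06790782 0.00021927 0.13155804] [[0.61554105 0.05553906 0.092     ]]
```

View pics/c4.png

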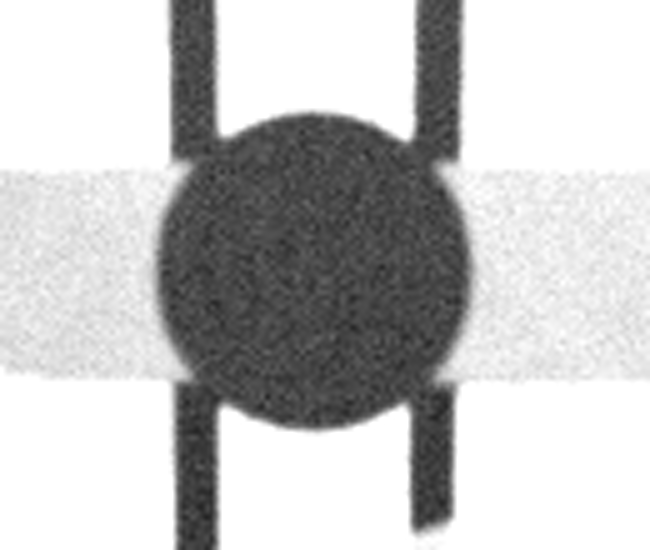

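The crop shows a clean collar circle. Now I'll measure the socket's rim edge relative to the tool in the same way.

```bash
python3 - <<'E'
from h import *
o=robot.get_obs();p=robot.camera('wrist');Rm=R.from_quat(o['tool_rot']).as_matrix()
g=cv2.cvtColor(p['pixels'],cv2.COLOR_RGB2GRAY)
print(g[215:275,300].tolist()); print(g[245,270:360].tolist())
for v in range(226,246,2): print(v,[ (Rm.T@(ray(p,o,[(314,v)],o['position'][2]-h)[0]-o['position']))[0].round(4) for h in(.0496,.0176)])
z=np.clip(g[200:300,260:370].astype(float)*1.8,0,255).astype(np.uint8);cv2.imwrite('pics/c5.png',cv2.resize(z,None,fx=5,fy=5,interpolation=2))
E
```

```text
[134, 121, 120, 118, 121, 119, 119, 121, 123, 118, 118, 104, 85, 74, 68, 69, 69, 68, 68, 61, 68, 66, 67, 67, 70, 72, 82, 89, 98, 98, 98, 98, 97, 97, 96, 95, 99, 96, 98, 96, 93, 88, 75, 72, 67, 66, 65, 69, 68, 67, 69, 66, 65, 66, 68, 67, 67, 67, 70, 67]
[118, 115, 120, 115, 117, 117, 117, 118, 115, 108, 103, 100, 99, 101, 101, 100, 102, 100, 102, 103, 98, 101, 100, 98, 98, 96, 96, 97, 97, 94, 98, 97, 98, 98, 98, 99, 110, 135, 153, 166, 166, 167, 159, 150, 149, 145, 133, 120, 115, 110, 109, 128, 157, 175, 180, 177, 172, 172, 168, 156, 147, 139, 127, 118, 119, 133, 159, 176, 181, 181, 182, 179, 175, 173, 168, 161, 153, 148, 144, 132, 124, 117, 119, 119, 119, 119, 119, 119, 118, 119]
226 [np.float64(0.0224), np.float64(0.0289)]
228 [np.float64(0.0214), np.float64(0.0281)]
230 [np.float64(0.0203), np.float64(0.0272)]
232 [np.float64(0.0193), np.float64(0.0263)]
234 [np.float64(0.0183), np.float64(0.0254)]
236 [np.float64(0.0172), np.float64(0.0246)]
238 [np.float64(0.0162), np.float64(0.0237)]
240 [np.float64(0.0152), np.float64(0.0228)]
242 [np.float64(0.0141), np.float64(0.0219)]
244 [np.float64(0.0131), np.float64(0.021)]
```

View pics/c5.png

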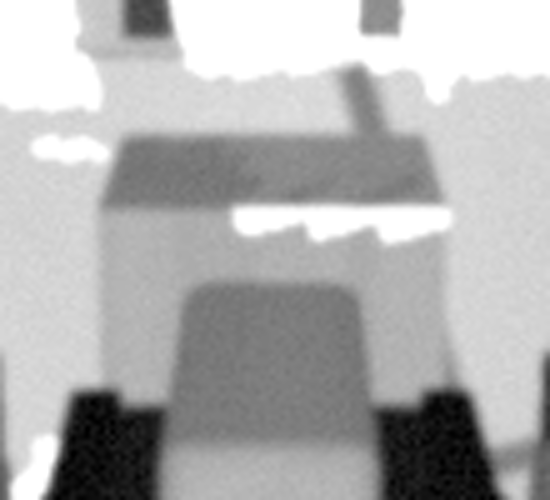

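Call:
servo_tool --rows '[1,0.034,0,0,0,1,0.0338,0.0002,0,0,1,0,0,0.025,0,1,0,0,0.025,0,1,0,0,0,0]'

```text
time: 10.35
position: [0.6119, 0.056, 0.1696]
tool_rot: [0.142, 0.99, -0.0, -0.005]
ft_force: [-0.8, 0.1, -2.4]
grip_width: 0.0138
grip_force: 34.9
```

Call:
servo_tool --rows '[1,0,0,0.004,0,1,0,0,0.004,0,1,0,0,0.002,0,1,0,0,0,0]'

```text
time: 10.68
position: [0.6164, 0.0553, 0.1641]
tool_rot: [0.142, 0.99, 0.0, 0.001]
ft_force: [0.2, -0.7, -2.7]
grip_width: 0.0137
grip_force: 34.9
```

```bash
python3 - <<'E'
from h import *
o=st()
E
```

```text
t 10.68 p [0.6164 0.0553 0.1641] yaw [-0.96   0.281 -0.001  0.281  0.96   0.   ] f [ 0.2 -0.7 -2.7] m [ 0.04 -0.04  0.  ] w 0.0137 g 34.9 q [-0.09  0.59  1.51  0.    1.05 -1.38]
```

Call:
servo_tool --rows '[1,0,0,0.002,0,1,0,0,0.002,0,1,0,0,0.002,0,1,0,0,0,0]'

```text
time: 11.02
position: [0.6156, 0.0553, 0.1574]
tool_rot: [0.142, 0.99, -0.0, -0.0]
ft_force: [-0.2, -1.1, -2.4]
grip_width: 0.0138
grip_force: 34.9
```

Call:
servo_tool --rows '[1,0,0,0.002,0,1,0,0,0.002,0,1,0,0,0,0]'

```text
time: 11.27
position: [0.6154, 0.0554, 0.153]
tool_rot: [0.142, 0.99, -0.0, -0.0]
ft_force: [0.6, -0.3, -1.5]
grip_width: 0.0136
grip_force: 34.9
```

Call:
servo_tool --rows '[1,0,0,0.004,0,1,0,0,0.003,0,1,0,0,0.003,0,1,0,0,0,0,1,0,0,0,0]'

```text
time: 11.68
position: [0.6153, 0.0555, 0.143]
tool_rot: [0.142, 0.99, -0.0, -0.001]
ft_force: [-0.5, -1.7, -3.0]
grip_width: 0.0136
grip_force: 34.9
```

```bash
python3 - <<'E'
from h import *
o=st()
E
```

```text
t 11.68 p [0.6153 0.0555 0.143 ] yaw [-0.96   0.281  0.001  0.281  0.96  -0.   ] f [-0.5 -1.7 -3. ] m [-0.22  0.   -0.04] w 0.0136 g 34.9 q [-0.09  0.61  1.52 -0.    1.01 -1.38]
```

```bash
cat > m.py <<'E'
from h import *
o=robot.get_obs();Rm=R.from_quat(o['tool_rot']).as_matrix()
s='%.2f psi %.2f z %.4f f %s m %s'%(o['time'],np.degrees(np.arctan2(Rm[1,1],Rm[0,1])),o['position'][2],np.round(o['ft_force'],1),np.round(o['moment'],3))
print(s);open('log.txt','a').write(s+'\n')
E
python3 m.py
```

```text
11.68 psi 73.70 z 0.1430 f [-0.5 -1.7 -3. ] m [-0.218  0.004 -0.041]
```

Call:
servo_tool --rows '[1,0,0,0,2,1,0,0,0,2,1,0,0,0,2,1,0,0,0.0002,2]'

```text
time: 12.02
position: [0.6155, 0.0546, 0.1432]
tool_rot: [0.211, 0.978, -0.001, -0.0]
ft_force: [-0.1, -2.5, -2.4]
grip_width: 0.0137
grip_force: 35.0
```

```bash
python3 m.py
```

```text
12.02 psi 65.66 z 0.1432 f [-0.1 -2.5 -2.4] m [-0.584  0.066  0.096]
```

Call:
servo_tool --rows '[1,0,0,0.0002,2,1,0,0,0.0002,2]'

```text
time: 12.18
position: [0.6155, 0.0547, 0.1428]
tool_rot: [0.245, 0.97, -0.001, -0.0]
ft_force: [-0.6, -3.0, -2.6]
grip_width: 0.0136
grip_force: 35.0
```

```bash
python3 m.py
```

```text
12.18 psi 61.66 z 0.1428 f [-0.6 -3.  -2.6] m [-0.564  0.023  0.135]
```

Call:
servo_tool --rows '[1,0,0,0.0002,2,1,0,0,0.0002,2]'

```text
time: 12.35
position: [0.6155, 0.0548, 0.1425]
tool_rot: [0.278, 0.96, -0.001, -0.0]
ft_force: [-0.9, -3.3, -1.7]
grip_width: 0.0139
grip_force: 35.0
```

```bash
python3 m.py
```

```text
12.35 psi 57.66 z 0.1425 f [-0.9 -3.3 -1.7] m [-0.551 -0.002  0.147]
```

Call:
servo_tool --rows '[1,0,0,0.0002,2,1,0,0,0.0002,2]'

```text
time: 12.52
position: [0.6156, 0.0548, 0.1421]
tool_rot: [0.312, 0.95, -0.001, 0.0]
ft_force: [-0.2, -1.9, -2.3]
grip_width: 0.0138
grip_force: 35.0
```

```bash
python3 m.py
```

```text
12.52 psi 53.66 z 0.1421 f [-0.2 -1.9 -2.3] m [-0.444  0.005  0.1  ]
```

Call:
servo_tool --rows '[1,0,0,0.0002,2]'

```text
time: 12.6
position: [0.6155, 0.0549, 0.1419]
tool_rot: [0.328, 0.945, -0.001, 0.0]
ft_force: [-0.4, -3.0, -1.8]
grip_width: 0.014
grip_force: 35.0
```

```bash
python3 m.py
```

```text
12.60 psi 51.66 z 0.1419 f [-0.4 -3.  -1.8] m [-0.459  0.044  0.148]
```

Call:
servo_tool --rows '[1,0,0,0.0001,2]'

```text
time: 12.68
position: [0.6156, 0.0549, 0.1418]
tool_rot: [0.345, 0.939, -0.001, 0.0]
ft_force: [0.4, -3.3, -3.7]
grip_width: 0.0139
grip_force: 35.0
```

```bash
python3 m.py
```

```text
12.68 psi 49.66 z 0.1418 f [ 0.4 -3.3 -3.7] m [-0.409  0.001  0.091]
```

Call:
servo_tool --rows '[1,0,0,0.0002,2]'

```text
time: 12.77
position: [0.6156, 0.0549, 0.1416]
tool_rot: [0.361, 0.932, -0.001, 0.0]
ft_force: [-1.2, -2.6, -2.2]
grip_width: 0.0137
grip_force: 35.0
```

```bash
python3 m.py
```

```text
12.77 psi 47.65 z 0.1416 f [-1.2 -2.6 -2.2] m [-0.404  0.045  0.146]
```

Call:
servo_tool --rows '[1,0,0,0.0002,2]'

```text
time: 12.85
position: [0.6156, 0.055, 0.1414]
tool_rot: [0.377, 0.926, -0.001, 0.0]
ft_force: [-0.3, -3.1, -2.7]
grip_width: 0.014
grip_force: 35.0
```

```bash
python3 m.py
```

```text
12.85 psi 45.66 z 0.1414 f [-0.3 -3.1 -2.7] m [-0.467  0.045  0.098]
```

Call:
servo_tool --rows '[1,0,0,0.0002,2]'

```text
time: 12.93
position: [0.6157, 0.055, 0.1412]
tool_rot: [0.393, 0.919, -0.001, 0.0]
ft_force: [-0.3, -1.8, -2.5]
grip_width: 0.0139
grip_force: 35.0
```

```bash
python3 m.py
```

```text
12.93 psi 43.66 z 0.1412 f [-0.3 -1.8 -2.5] m [-0.452 -0.041  0.159]
```

Call:
servo_tool --rows '[1,0,0,0.0001,2]'

```text
time: 13.02
position: [0.6156, 0.055, 0.1411]
tool_rot: [0.409, 0.912, -0.001, 0.0]
ft_force: [0.5, -2.3, -3.0]
grip_width: 0.0137
grip_force: 35.0
```

```bash
python3 m.py
```

```text
13.02 psi 41.65 z 0.1411 f [ 0.5 -2.3 -3. ] m [-0.4   -0.067  0.087]
```

Call:
servo_tool --rows '[1,0,0,0.0002,2]'

```text
time: 13.1
position: [0.6157, 0.0551, 0.1409]
tool_rot: [0.425, 0.905, -0.0, 0.0]
ft_force: [0.5, -2.2, -2.5]
grip_width: 0.0137
grip_force: 35.0
```

```bash
python3 m.py
```

```text
13.10 psi 39.66 z 0.1409 f [ 0.5 -2.2 -2.5] m [-0.416  0.012  0.1  ]
```

Call:
servo_tool --rows '[1,0,0,0.0002,2]'

```text
time: 13.18
position: [0.6157, 0.0551, 0.1407]
tool_rot: [0.441, 0.897, -0.0, 0.0]
ft_force: [0.1, -2.2, -2.3]
grip_width: 0.0134
grip_force: 35.0
```

```bash
python3 m.py
```

```text
13.18 psi 37.65 z 0.1407 f [ 0.1 -2.2 -2.3] m [-0.406 -0.022  0.11 ]
```

```bash
cat > s.py <<'E'
from h import *
import sys
a=[]
for i in range(int(sys.argv[1])):
    robot.camera('wrist'); o=robot.get_obs(); a.append(np.r_[o['ft_force'],o['moment']])
a=np.array(a);Rm=R.from_quat(o['tool_rot']).as_matrix()
print('%.2f psi %.2f'%(o['time'],np.degrees(np.arctan2(Rm[1,1],Rm[0,1]))),a.mean(0).round(3),a.std(0).round(3),'mz',a[:,5].round(2))
E
python3 s.py 12
```

```text
13.78 psi 37.72 [ 1.000e-03 -2.889e+00 -2.860e+00 -6.130e-01 -4.400e-02  9.900e-02] [0.574 0.631 0.515 0.085 0.028 0.031] mz [0.12 0.12 0.14 0.04 0.12 0.05 0.13 0.09 0.06 0.1  0.13 0.09]
```

Call:
servo_tool --rows '[1,0,0,0.0002,2,1,0,0,0.0001,2,1,0,0,0.0002,2,1,0,0,0.0002,2]'

```text
time: 14.12
position: [0.6158, 0.0553, 0.14]
tool_rot: [0.503, 0.864, -0.0, 0.0]
ft_force: [1.0, -2.9, -2.9]
grip_width: 0.0133
grip_force: 35.0
```

```bash
python3 m.py; python3 s.py 12
```

```text
14.12 psi 29.63 z 0.1400 f [ 1.  -2.9 -2.9] m [-0.724 -0.102  0.166]
14.72 psi 29.71 [ 0.502 -3.761 -3.738 -0.809 -0.125  0.101] [0.533 0.463 0.429 0.059 0.021 0.029] mz [0.16 0.12 0.07 0.1  0.08 0.09 0.11 0.05 0.11 0.14 0.08 0.09]
```

Call:
servo_tool --rows '[1,0,0,0.0002,2,1,0,0,0.0001,2,1,0,0,0.0002,2,1,0,0,0.0002,2]'

```text
time: 15.05
position: [0.6159, 0.0555, 0.1394]
tool_rot: [0.562, 0.827, 0.0, 0.0]
ft_force: [0.9, -4.2, -3.4]
grip_width: 0.0138
grip_force: 34.9
```

```bash
python3 m.py; python3 s.py 12
```

```text
15.05 psi 21.62 z 0.1394 f [ 0.9 -4.2 -3.4] m [-0.796 -0.203  0.129]
15.65 psi 21.71 [ 1.299 -3.773 -4.069 -0.818 -0.283  0.108] [0.631 0.823 0.514 0.038 0.057 0.023] mz [0.12 0.09 0.05 0.13 0.12 0.12 0.11 0.12 0.08 0.13 0.12 0.12]
```

Call:
servo_tool --rows '[1,-0.0003,0,0.0002,2,1,-0.0002,0,0.0001,2,1,0,0,0.0002,2,1,0,0,0.0002,2]'

```text
time: 15.98
position: [0.616, 0.0555, 0.1387]
tool_rot: [0.618, 0.786, 0.0, -0.0]
ft_force: [2.0, -2.8, -3.8]
grip_width: 0.0138
grip_force: 34.9
```

```bash
python3 m.py; python3 s.py 12
```

```text
15.98 psi 13.61 z 0.1387 f [ 2.  -2.8 -3.8] m [-0.569 -0.347  0.188]
16.58 psi 13.70 [ 1.786 -1.981 -4.293 -0.41  -0.427  0.108] [0.401 0.614 0.397 0.123 0.055 0.023] mz [0.08 0.15 0.11 0.14 0.12 0.13 0.1  0.09 0.07 0.09 0.09 0.12]
```

Call:
servo_tool --rows '[1,0,0,0.0002,2,1,0,0,0.0001,2,1,0,0,0.0002,2,1,0,0,0.0002,2]'

```text
time: 16.92
position: [0.6162, 0.0554, 0.1381]
tool_rot: [0.672, 0.741, 0.0, 0.0]
ft_force: [2.8, -0.4, -3.9]
grip_width: 0.0138
grip_force: 34.9
```

```bash
python3 m.py; python3 s.py 12
```

```text
16.92 psi 5.61 z 0.1381 f [ 2.8 -0.4 -3.9] m [-0.194 -0.542  0.232]
17.52 psi 5.70 [ 2.913 -0.124 -4.441 -0.04  -0.619  0.136] [0.721 0.645 0.449 0.084 0.069 0.04 ] mz [0.15 0.15 0.17 0.09 0.1  0.16 0.17 0.07 0.12 0.08 0.21 0.16]
```

Call:
servo_tool --rows '[1,0,0.0004,0,-2,1,0,0,0,-1,0,0,0,0,0,0,0,0,0,0,0,0,0,0,0]'

```text
time: 17.93
position: [0.6155, 0.0552, 0.1382]
tool_rot: [0.652, 0.759, -0.0, -0.001]
ft_force: [-0.4, -0.2, -0.1]
grip_width: 0.0268
grip_force: 0.0
```

Call:
servo_tool --rows '[0,0,0,0,0,0,0,0,-0.005,0,0,0,0,-0.02,0,0,0,0,-0.03,0,0,0,0,0,0]'

```text
time: 18.35
position: [0.6197, 0.055, 0.1987]
tool_rot: [0.651, 0.759, 0.003, 0.004]
ft_force: [1.0, -0.3, 1.5]
grip_width: 0.0431
grip_force: 0.0
```

```bash
python3 - <<'E'
from h import *
o=st()
p=look('side',['driver','paddle','tab'],'s2.png')
p=look('scene',['driver','paddle','tab'],None)
E
```

```text
t 18.35 p [0.6197 0.055  0.1987] yaw [-0.151  0.988 -0.002  0.988  0.151  0.01 ] f [ 1.  -0.3  1.5] m [ 0.05 -0.03 -0.01] w 0.0431 g 0.0 q [-0.09  0.55  1.47  0.    1.11 -0.24]
side driver [([0.6173, 0.0583, 0.0891], 0.74)]
side paddle [([0.6143, 0.0552, 0.1548], 0.7)]
side tab [([0.5137, 0.0818, 0.0611], 0.74)]
scene driver [([0.6151, 0.0539, 0.0937], 0.46)]
scene paddle []
scene tab [([0.5111, 0.088, 0.0622], 0.93)]
```

Call:
servo_tool --rows '[0,0.0147,-0.032,0,0,0,0.0147,-0.032,0,0,0,0.0147,-0.032,0,0,0,0,0,0,-7,0,0,0,0,-7]'

```text
time: 19.17
position: [0.5113, 0.085, 0.1922]
tool_rot: [0.551, 0.834, -0.001, -0.002]
ft_force: [-0.0, 0.4, -0.3]
grip_width: 0.0434
grip_force: 0.0
```

Call:
servo_tool --rows '[0,0,0,0,-7,0,0,0,0,-7,0,0,0,0,-7,0,0,0,0,-7,0,0,0,0,-7]'

```text
time: 19.58
position: [0.5143, 0.0842, 0.1924]
tool_rot: [0.275, 0.961, -0.0, -0.001]
ft_force: [-0.4, 0.1, 0.7]
grip_width: 0.0435
grip_force: 0.0
```

Call:
servo_tool --rows '[0,0,0,0,-7,0,0,0,0,-7,0,0,0,0,-2,0,0,0,0,0,0,0,0,0,0]'

```text
time: 20.0
position: [0.5144, 0.0842, 0.1925]
tool_rot: [0.142, 0.99, -0.0, -0.0]
ft_force: [-0.8, -0.3, 0.2]
grip_width: 0.0433
grip_force: 0.0
```

```bash
python3 - <<'E'
from h import *
o=st();Rm=R.from_quat(o['tool_rot']).as_matrix()
print('psi',np.degrees(np.arctan2(Rm[1,1],Rm[0,1])))
p=look('wrist',['tab'],None)
for t in((.5147,.085,.05),(.5125,.0845,.05)): print(Rm.T@(np.array(t)-o['position']))
E
```

```text
t 20.0 p [0.5144 0.0842 0.1925] yaw [-0.959  0.282  0.001  0.282  0.959 -0.   ] f [-0.8 -0.3  0.2] m [ 0.08 -0.04 -0.04] w 0.0433 g 0.0 q [-0.05  0.43  1.72  0.    0.99 -1.34]
psi 73.62953585737367
wrist tab [([0.5206, 0.0845, 0.0624], 0.98)]
[-0.00017248  0.00090529  0.14251336]
[ 0.0017974  -0.0001945   0.14251551]
```

Call:
servo_tool --rows '[0,0,0,0.037,0,0,0,0,0.037,0,0,0,0,0.037,0,0,0,0,0.02,0,0,0,0,0.008,0]'

```text
time: 20.52
position: [0.5124, 0.0842, 0.0508]
tool_rot: [0.142, 0.99, -0.0, -0.003]
ft_force: [0.1, 0.2, 0.6]
grip_width: 0.0435
grip_force: 0.0
```

Call:
servo_tool --rows '[1,0,0,0,0,1,0,0,0,0,1,0,0,0,0,1,0,0,0,0,1,0,0,0,0]' --newtons 20

```text
time: 20.93
position: [0.5157, 0.0842, 0.0554]
tool_rot: [0.142, 0.99, 0.0, 0.002]
ft_force: [0.2, -0.8, 0.7]
grip_width: 0.0184
grip_force: 0.0
```

Call:
servo_tool --rows '[1,0,0,0,0,1,0,0,0,0,1,0,0,0,0]'

```text
time: 21.18
position: [0.5155, 0.0842, 0.0551]
tool_rot: [0.142, 0.99, 0.0, 0.001]
ft_force: [-0.7, -0.2, 6.4]
grip_width: 0.0119
grip_force: 20.0
```

```bash
python3 s.py 8; python3 -c "
from h import *
st();look('wrist',['tab'],'w5.png')"
```

```text
21.58 psi 73.67 [-0.57   0.211  6.813  0.101  0.058 -0.118] [0.173 0.419 0.573 0.026 0.03  0.022] mz [-0.15 -0.13 -0.11 -0.14 -0.08 -0.13 -0.09 -0.11]
t 21.58 p [0.5154 0.0842 0.0551] yaw [-0.96   0.281 -0.002  0.281  0.96   0.001] f [-0.6  0.   7.1] m [ 0.13  0.07 -0.11] w 0.0118 g 20.0 q [-0.05  0.66  1.82  0.    0.66 -1.34]
wrist tab [([0.5179, 0.0811, 0.0617], 0.65)]
```

View pics/w5.png

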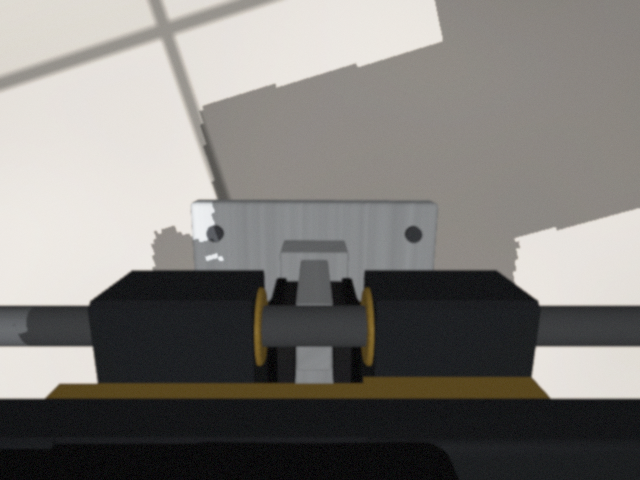

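The view shows the pads pinching the tab at (315,290) with the plate edge level. The hand is pressing down with 7 N, so I'll relieve that before pulling.

Call:
servo_tool --rows '[1,0,0,-0.0005,0,1,0,0,0,0]'

```text
time: 21.85
position: [0.5154, 0.0841, 0.0551]
tool_rot: [0.142, 0.99, 0.0, 0.001]
ft_force: [0.7, 0.2, 5.5]
grip_width: 0.0122
grip_force: 20.0
```

```bash
python3 s.py 4
```

```text
22.05 psi 73.69 [ 0.186  0.251  5.767  0.118 -0.07  -0.097] [0.593 0.526 0.513 0.021 0.035 0.029] mz [-0.07 -0.12 -0.13 -0.07]
```

Call:
servo_tool --rows '[1,0,0,-0.001,0,1,0,0,-0.001,0,1,0,0,0,0]'

```text
time: 22.3
position: [0.5152, 0.0839, 0.0561]
tool_rot: [0.142, 0.99, -0.0, 0.0]
ft_force: [2.0, -1.6, -4.9]
grip_width: 0.0116
grip_force: 20.0
```

```bash
python3 s.py 4
```

```text
22.50 psi 73.70 [ 2.935 -1.311 -5.127 -0.074 -0.447 -0.021] [0.377 0.423 0.241 0.034 0.018 0.031] mz [ 0.03 -0.02 -0.03 -0.06]
```

Call:
servo_tool --rows '[1,0,0,0.0008,0,1,0,0,0,0]'

```text
time: 22.67
position: [0.515, 0.0841, 0.0556]
tool_rot: [0.142, 0.99, -0.0, 0.0]
ft_force: [3.4, -0.3, -3.9]
grip_width: 0.0119
grip_force: 20.0
```

```bash
python3 s.py 4
```

```text
22.87 psi 73.70 [ 3.512 -1.329 -4.32  -0.137 -0.548 -0.03 ] [0.159 0.226 0.281 0.012 0.03  0.029] mz [-0.01  0.01 -0.05 -0.07]
```

Call:
servo_tool --rows '[1,0,0,0.0006,0,1,0,0,0,0]'

```text
time: 23.03
position: [0.5148, 0.0842, 0.0552]
tool_rot: [0.142, 0.99, 0.0, 0.0]
ft_force: [2.3, -0.6, -2.5]
grip_width: 0.0119
grip_force: 20.0
```

```bash
python3 s.py 4; python3 -c "
from h import *
st()"
```

```text
23.23 psi 73.70 [ 3.034 -1.038 -2.217 -0.129 -0.585 -0.045] [0.259 0.624 0.114 0.032 0.024 0.02 ] mz [-0.04 -0.03 -0.08 -0.03]
t 23.23 p [0.5148 0.0842 0.0552] yaw [-0.96   0.281 -0.     0.281  0.96   0.   ] f [ 3.1 -0.3 -2.3] m [-0.14 -0.54 -0.03] w 0.0117 g 20.0 q [-0.05  0.66  1.82  0.    0.66 -1.34]
```

Call:
servo_tool --rows '[1,0.001,0,0.0003,0,1,0.001,0,0.0002,0,1,0.001,0,0,0]'

```text
time: 23.48
position: [0.5138, 0.0847, 0.0551]
tool_rot: [0.142, 0.99, 0.0, 0.002]
ft_force: [3.4, -3.1, 0.0]
grip_width: 0.0121
grip_force: 20.0
```

```bash
python3 -c "
from h import *
st()"; python3 s.py 6
```

```text
t 23.48 p [0.5138 0.0847 0.0551] yaw [-0.96   0.281 -0.004  0.281  0.96   0.001] f [ 3.4 -3.1  0. ] m [-0.26 -0.84 -0.05] w 0.0121 g 20.0 q [-0.05  0.66  1.83 -0.    0.65 -1.34]
23.78 psi 73.70 [ 4.544 -1.846 -1.01  -0.281 -0.81  -0.054] [0.645 0.779 0.546 0.029 0.044 0.018] mz [-0.09 -0.06 -0.03 -0.05 -0.05 -0.06]
```

Call:
servo_tool --rows '[1,0.001,0,0,0,1,0.001,0,0,0,1,0.001,0,0,0]'

```text
time: 24.03
position: [0.511, 0.0856, 0.0551]
tool_rot: [0.142, 0.99, 0.0, 0.002]
ft_force: [5.7, -2.3, -0.8]
grip_width: 0.0118
grip_force: 20.0
```

```bash
python3 -c "
from h import *
st()"; python3 s.py 8; python3 -c "
from h import *
st()"
```

```text
t 24.03 p [0.511  0.0856 0.0551] yaw [-0.96   0.281 -0.004  0.281  0.96   0.001] f [ 5.7 -2.3 -0.8] m [-0.24 -0.89 -0.02] w 0.0118 g 20.0 q [-0.05  0.65  1.84 -0.    0.65 -1.34]
24.43 psi 73.71 [ 4.973 -1.701 -0.509 -0.22  -0.84  -0.026] [0.53  0.286 0.281 0.031 0.041 0.045] mz [-0.11 -0.05  0.03 -0.03  0.03  0.01 -0.06 -0.02]
t 24.43 p [0.5107 0.0857 0.0551] yaw [-0.96   0.281 -0.004  0.281  0.96   0.001] f [ 5.1 -1.3 -0.5] m [-0.2  -0.84 -0.02] w 0.0121 g 20.0 q [-0.05  0.65  1.84 -0.    0.65 -1.34]
```

The drag is about 5.3 N at rest and about 6.1 N moving, which is on target. I'll complete the draw.

Call:
servo_tool --rows '[1,0.0015,0,0,0,1,0.0015,0,0,0,1,0.0015,0,0,0,1,0.0015,0,0,0,1,0.0015,0,0,0]'

```text
time: 24.85
position: [0.5037, 0.0878, 0.0551]
tool_rot: [0.142, 0.99, 0.0, 0.002]
ft_force: [5.5, -2.5, -0.3]
grip_width: 0.0119
grip_force: 20.0
```

Call:
servo_tool --rows '[1,0.0015,0,0,0,1,0.0015,0,0,0,1,0.0015,0,0,0,1,0.0015,0,0,0,1,0.0015,0,0,0]'

```text
time: 25.27
position: [0.4965, 0.0899, 0.0551]
tool_rot: [0.142, 0.99, 0.0, 0.002]
ft_force: [5.9, -0.8, -1.8]
grip_width: 0.0117
grip_force: 20.0
```

```bash
python3 s.py 8; python3 -c "
from h import *
o=st();print(np.linalg.norm(o['position'][:2]-np.array([.5154,.0842])))
look('wrist',['tab'],'w6.png');look('scene',['tab','setting_block','driver'],None);look('side',['tab','setting_block','driver'],None)"
```

```text
25.67 psi 73.71 [ 5.038 -0.883  0.085 -0.154 -0.865  0.022] [0.377 0.326 0.668 0.016 0.029 0.02 ] mz [ 0.01  0.01 -0.01  0.04  0.05  0.02  0.04  0.01]
t 25.67 p [0.4962 0.09   0.0551] yaw [-0.96   0.281 -0.003  0.281  0.96   0.001] f [ 5.2 -1.1 -0. ] m [-0.14 -0.85  0.01] w 0.0119 g 20.0 q [-0.04  0.64  1.87  0.    0.62 -1.33]
0.02008539931240676
wrist tab [([0.4978, 0.0919, 0.0576], 0.74)]
scene tab [([0.4953, 0.0898, 0.0621], 0.69), ([0.6829, -0.2201, 0.0008], 0.22)]
scene setting_block [([0.5581, 0.0704, 0.0112], 0.79)]
scene driver [([0.6164, 0.0544, 0.0903], 0.86)]
side tab [([0.4956, 0.0901, 0.0582], 0.9), ([0.7187, -0.1472, 0.0003], 0.55)]
side setting_block [([0.6156, 0.057, 0.089], 0.63)]
side driver [([0.6154, 0.061, 0.0892], 0.85), ([0.6198, 0.0513, 0.0773], 0.4)]
```

View pics/w6.png

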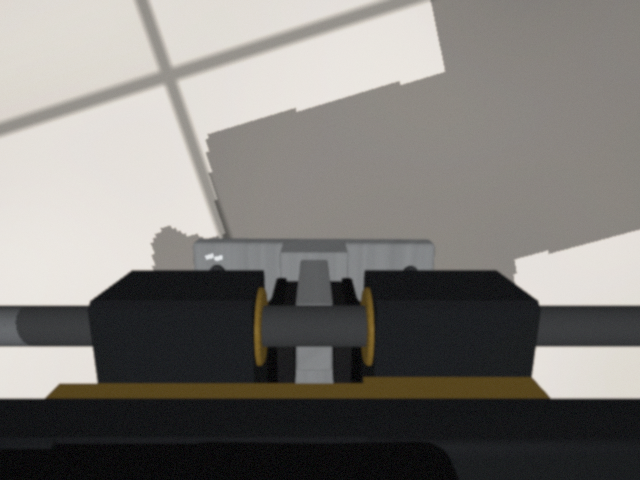

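The tab kept its place in the pads (top edge still at row 243), while the plate edge moved from row 200 to 240. That confirms a 20 mm draw without slip. I'll ease off, release, and retreat upward.

Call:
servo_tool --rows '[1,-0.001,0,0,0,0,0,0,0,0,0,0,0,0,0,0,0,0,0,0,0,0,0,0,0]'

```text
time: 26.58
position: [0.4937, 0.09, 0.0541]
tool_rot: [0.142, 0.99, -0.0, -0.002]
ft_force: [0.2, 1.6, -0.3]
grip_width: 0.0311
grip_force: 0.0
```

Call:
servo_tool --rows '[0,0,0,0,0,0,0,0,-0.01,0,0,0,0,-0.03,0,0,0,0,-0.035,0,0,0,0,-0.035,0]'

```text
time: 27.0
position: [0.4943, 0.0898, 0.1657]
tool_rot: [0.142, 0.99, -0.0, -0.001]
ft_force: [1.3, -0.8, 0.1]
grip_width: 0.0433
grip_force: 0.0
```

Call:
servo_tool --rows '[0,0,0,-0.03,0,0,0,0,0,0,0,0,0,0,0,0,0,0,0,0]'

```text
time: 27.33
position: [0.4946, 0.0898, 0.1945]
tool_rot: [0.142, 0.99, -0.0, -0.0]
ft_force: [-0.3, 0.6, -0.3]
grip_width: 0.0435
grip_force: 0.0
```

```bash
python3 -c "
from h import *
st()
look('scene',['tab','driver','paddle','hold_block1'],None);look('side',['tab','driver','paddle','insert'],'s3.png')"
```

```text
t 27.33 p [0.4946 0.0898 0.1945] yaw [-0.96   0.281  0.001  0.281  0.96  -0.   ] f [-0.3  0.6 -0.3] m [ 0.1  -0.09 -0.03] w 0.0435 g 0.0 q [-0.04  0.4   1.76 -0.    0.97 -1.33]
scene tab [([0.4941, 0.0899, 0.063], 0.58), ([0.4038, 0.3492, -0.004], 0.45)]
scene driver [([0.6144, 0.0517, 0.0946], 0.97), ([0.6163, 0.0583, 0.0744], 0.64)]
scene paddle [([0.6165, 0.051, 0.151], 0.78)]
scene hold_block1 [([0.5994, -0.0386, -0.0031], 0.9), ([0.7203, -0.1553, -0.001], 0.79)]
side tab [([0.4931, 0.0876, 0.0579], 0.91), ([0.616, 0.0589, 0.0909], 0.15)]
side driver [([0.6132, 0.0588, 0.0875], 0.78)]
side paddle [([0.6155, 0.0557, 0.1497], 0.72)]
side insert []
```

View pics/s3.png

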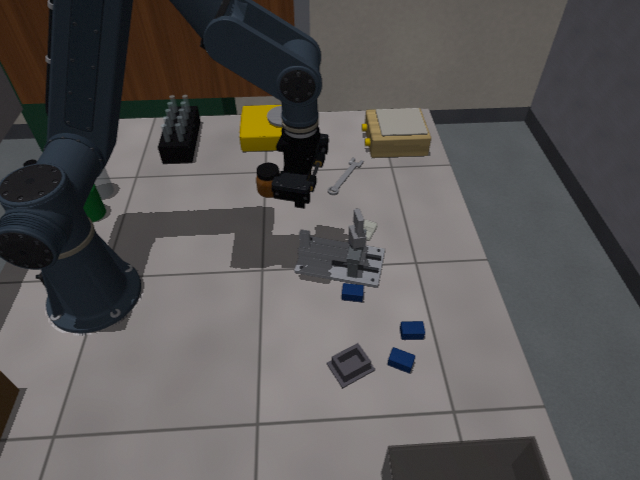

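The driver stands upright on the screw at (357,230), the block is drawn out, the bystanders look untouched, and the arm is clear. I'm handing in.

```bash
python3 -c "
from rig import robot
print(robot.hand_in())"
```

```text
the job is handed in; nothing more can be done
None
```

I handed the job in at about 27 s: the setting block drags at about 6 N under the foot (about 5 N read at rest), it is drawn out 20 mm and left nipped there, and the driver stands on the screw.

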